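Clamp the red pen blank in the drilling jig

ROBOT

A 6-joint arm with a two-finger parallel gripper is mounted at the origin on a cart in front of the work surface, level with it; the furniture and walls round the work are solid. World frame = base frame: x ahead of the robot, y to its left, z up, the work surface at z = 0. Lengths are in m, angles in rad, forces in N, time in s.
With the tool pointing down it reaches from about 0.25 to 0.725 m from the base axis. Payload 4 kg.
Tool frame: the origin (TCP) lies at the very end of the fingers, on their centre line; the grasp point (between the pads) lies 19 mm behind it; z points along the fingers, y is the line along which they close (so a half turn about z gives the same grasp; the last joint's range is limited). The gripper opens to 85 mm and grips with 20 to 120 N. Pads are 22 mm wide; open, the fingers measure 114 mm over their backs; the gripper's body (76 mm by 85 mm) begins 54 mm behind the grasp point. The pads swing forward as they close: fully open they stand 13 mm farther back than shut.
Start: joints at [1.295, 0.241, 0.005, 1.335, 0, 1.571], TCP at [0.136, 0.481, 0.206] pointing down, gripper open.
Joint ranges: [-2.72, 2.72], [-1.05, 1.87], [-1.09, 1.28], [-1.99, 2.15], [-1.42, 1.44], [-3.14, 3.14]. Speed limits (rad/s): [2.79, 2.79, 3.14, 3.14, 3.14, 3.14].

INTERFACE

Orientations are given as a unit quaternion [x, y, z, w].
In Python, from workcell import bot gives the robot as it stands.
- The arm moves only by the tool carry_out, never from a script. Its argument "increments" is one flat list of numbers, 5 for each row, row after row: the finger opening in cm, from 0 to 8.54, then the shift along the tool's x, y, z in cm, then the turn about the tool's z in rad. A call has exactly 5 rows; each row shifts and turns the commanded pose from where the row before left it, along the tool's axes as they then stand; what a row does not reach is not made up. A row lasts 1/8 s, in which the tool goes at most 62.5 mm and 10.7 degrees, less where a joint would pass 70% of its speed; a pose out of reach is approached as far as the arm can. A call with a gripper value outside its range is refused whole. The fingers move at their own pace and stop on an object; the grip force is fixed at half the most. Time passes only in rows, so rows that do not move let the fingers close, or fill a call up. It gives the time, the measured TCP pose, the force, the opening and the grip force at its end, in the units of the state.
- bot.get_obs(): the state, without advancing time (a new reading comes with each control period).
- bot.camera(name): name is "scene" or "top" or "wrist"; returns a dict with "pixels" (480x640x3 uint8, blue, green, red), "range_z" (480x640 float32, m along the optical axis (not along the pixel's ray), 0 where there is no reading), "mtx" (3x3 intrinsics, pixels), "eye" and "attitude" of the camera in the world. Camera axes: x right, y down, z forward; pixel columns grow to the right and rows downward; lengths in m; the calibration is good to about 2 mm. A picture is of the moment at which its call begins.
- bot.job_done(): hands the job in; it is judged then, once.
Trained networks look in a picture, given as the dict that the camera call returned (one of the last four; its "shot" number tells which), for a name from the list of things; names that differ only in an ending like _2 or _b are one class to them, and where a whole thing is asked for, a point or a joint stands for the part that bears it (a point fixed in the world has none). Each returns a list of dicts, best first, with "p" (0 to 1); they miss things now and then, are a little off and sometimes report something else, mostly with a low value. They report only what shows in the picture. A call takes as long as a camera call.
- bot.find_in(picture, name): "xyz" ([x, y, z] in m, in the coordinates of the camera as it stood for that picture, good to about 4 mm: the middle of the surface that is visible of it).
- bot.regions_of(picture, name): "mask" (480x640 bool, what is visible of it).
- bot.place_of(picture, name): "xyz" ([x, y, z] in m, in the coordinates of the camera as it stood for that picture, good to about 4 mm: a listed point, or the origin of a listed thing).
The state is a dict: "clock": time; "joint_pos": joint angles; "joint_vel": joint speeds; "tau": joint torques, N m; "eef_pos": TCP position; "tool_rot": TCP orientation; "ft_force": force on the tool from outside, world axes, zero at the start; "ft_torque": the same for the moment, N m; "grip_width": finger opening in m; "grasp_force": force on a finger pad.
Only numpy, scipy, OpenCV 4.12 (cv2) and the standard library are available. Lean on these libraries where they do the work, as an engineer would, in place of code of your own. Each camera call takes 0.05 s, during which the arm holds its last target. There are 200 camera calls.

TASK

Clamp the red pen blank in the jig: pull the follower's red tab back until it stays back by itself, lay the red blank flat across the middle of the open bay, then nudge the tab forward so that the follower snaps shut and pushes the blank under the steel strap, against the fence. Screw the black wing nut down clockwise, in short arcs without forcing the blue cheeks, until the strap bears firmly on the blank; leave the other two blanks where they lie.

Things in the scene. Friction and masses are not known exactly. Their poses are not given: they have to be found in the camera images.
- jig: Clamping jig fixed to the bench, plywood base 265 x 166 x 16 mm. Origin on the bench top; x runs along it from the follower end (-155 mm) to the wing nut end (+110 mm), y across, z up. Grey deck, top 26 mm above the bench, x -154 to +7 mm. Fence: low strip across, face at x = 0, top 38 mm above the bench. Side rails 12 mm above the deck, inner faces at y = +-74 mm.
- bay (a point): Centre of the open bay on the deck's top (26 mm above the bench), x = -48 mm in the jig; axes as the jig's. With the follower held back the bay is open from above between the follower's face (x = -78 mm) and the front edge of the strap (x = -12 mm). The blank lies here along the jig's y.
- follower (a joint): How far the follower is pulled back along the jig's -x, m: 0 shut (face 8 mm from the fence), 0.070 fully back. An over-centre spring drives it shut with about 6 N, less as it goes back; past 0.058 it holds it back instead, against the end stop, with about 2 N. Pushed forward past 0.058 it snaps shut by itself. With the red blank in front it reads about 0.012.
- tab (a point): Centre of the upright red pull tab of the follower, 66 mm above the bench; axes as the jig's. The tab is 12 mm thick along x, 36 mm wide along y, its top 83 mm above the bench; below 47 mm comes the aluminium cross bar. The follower's front face lies 45 mm ahead (+x) of the tab: two prongs 15 mm high, with a gap of 66 mm between them in the middle for the fingers.
- hold_down: Cranked steel strap, 86 mm wide, that rides down with the wing nut; origin at the jig's origin at the start of the thread. Its nose hangs over x from -12 to +14 mm of the jig, underside 7 mm above the red blank's top when the nut reads 0, nose top 63 mm above the bench; its tail with the nut lies lower, top 37 mm above the bench.
- wing_nut (a joint): Wing nut angle, rad, growing clockwise from above (tightening): 0 loose, starts between 0 and 0.6. The coarse thread lowers strap and nut 2.4 mm per rad; the strap meets the red blank at about 2.9 and the thread ends at 3.7. Friction about 0.07 Nm holds it wherever it is left. Firm is 3.05 or more after letting go (it springs back by about 0.1 to 0.2).
- nut_grip (a point): On the black wing nut's axis, 71 mm above the bench at angle 0 (2.4 mm lower per rad), at x = 68 mm in the jig. Site x runs along the blade (70 mm over the wings), y across it (12 mm thick: pinch here). The blade reaches from 25 mm below this point to 4 mm above it (12 mm at the wing tips), on a round 30 mm foot. Keep open fingers within 45 mm of the axis: cheeks and strap crank stand there.
- cheek_left: Blue cheek on the +y side of the nut, fixed to the jig; origin at the jig's origin. It spans x 23 to 101 mm, y 45 to 57 mm of the jig, its top 88 mm above the bench. Must not be pushed with more than 20 N.
- cheek_right: The same on the -y side (y -45 to -57 mm).
- red_blank_centre (a point): Centre of the red-brown square hardwood pen blank, 20 x 128 x 20 mm, loose on the bench; y runs along its length, z up. Origin half-way up, 10 mm above its underside.
- red_blank: The same red-brown blank; origin at the centre of its underside.
- dark_blank: Dark brown pen blank 20 x 122 x 20 mm, lying near it: leave it alone.
- pale_blank: Pale pen blank 19 x 136 x 19 mm, lying near it: leave it alone.

How it is judged:
On the way, in this order (a step that is already met when the one before it is completed fails the run):
1. the follower is pulled back past its over-centre point and stays back by itself (value of joint follower above 0.06 m and contact force between the fingers and jig below 0.3 N), for 0.2 s.
2. the red blank lies flat in the bay, let go, with the follower still back (value of joint follower above 0.06 m and x of red_blank_centre in the frame of jig between -0.075 and -0.02 m and z of red_blank_centre in the frame of jig between 0.033 and 0.039 m and angle between the y axis of red_blank_centre and the y axis of jig, either way round below 0.25 rad and contact force between the fingers and red_blank below 0.3 N), for 0.2 s.
3. the follower has snapped shut and holds the blank against the fence, under the strap (value of joint follower below 0.016 m and x of red_blank_centre in the frame of jig above -0.014 m and angle between the y axis of red_blank_centre and the y axis of jig, either way round below 0.06 rad), for 0.2 s.
4. the wing nut is screwed down and the strap presses on the blank (value of joint wing_nut above 2.95 rad and contact force between hold_down and red_blank above 3 N), for 0.2 s.
At the end, for the whole second after the job is handed in: Red blank flat on the deck, its centre 6 to 14 mm from the fence, within 15 mm of the jig's middle, square within 0.06 rad; follower shut on it (under 0.016); wing nut beyond 2.95 rad with the strap pressing on the blank by more than 3 N; blank at rest (all of step 3 and all of step 4 and x of red_blank_centre in the frame of jig below -0.006 m and y of red_blank_centre in the frame of jig between -0.015 and 0.015 m and z of red_blank_centre in the frame of jig below 0.039 m and linear speed of red_blank below 0.01 m/s); the robot touches nothing.
It fails at once if a blue cheek is pushed with more than 20 N (contact force between any of the fingers, the arm and cheek_left above 20 N or contact force between any of the fingers, the arm and cheek_right above 20 N).
It fails at once if the dark or the pale blank is moved by more than 25 mm (distance of any of dark_blank, pale_blank from where it was at the start of the episode above 0.025 m).
It also fails if it takes over 72 s, if anything falls off the work surface, if the arm or the gripper's body presses on something with over 40 N, if the wrist force passes 120 N, or if a joint passes its speed limit or range.

## Working session

There is one attempt and no reset: what is moved stays moved. The work goes in short steps, Python scripts to look and compute and a tool call to move; the robot and the scene stay as the last step left them, time stands still between calls to the robot, and variables do not carry over. Pictures are saved under pics/ and viewed, at most 10 in all, crops included, and the job is handed in when it is done.

Besides the shell and the picture viewer there is one more tool, called after "Request:" as name(argument=value, ...), one argument or row to a line, values as JSON. carry_out: Moves the arm, as the interface text tells. Its arguments: {"type":"object","properties":{"increments":{"type":"array","items":{"type":"number"}}},"required":["increments"]}

```bash
mkdir -p pics; cat > h.py <<'E'
import numpy as np, cv2
from scipy.spatial.transform import Rotation as R
from workcell import bot
def rot(a):
    a=np.array(a,float)
    return a if a.shape==(3,3) else R.from_quat(a).as_matrix()
def w(pic,p): return rot(pic["attitude"])@np.array(p)+np.array(pic["eye"])
def places(pic,names,f="place_of"):
    for n in names:
        r=getattr(bot,f)(pic,n)
        print(n,[(np.round(w(pic,d["xyz"]),4).tolist(),round(d["p"],2)) for d in r[:2]])
def cloud(pic,mask):
    v,u=np.nonzero(mask&(pic["range_z"]>0)); z=pic["range_z"][v,u]; K=np.array(pic["mtx"])
    c=np.stack([(u-K[0,2])/K[0,0]*z,(v-K[1,2])/K[1,1]*z,z],1)
    return c@rot(pic["attitude"]).T+np.array(pic["eye"])
def tool():
    o=bot.get_obs(); return np.array(o["eef_pos"]),rot(o["tool_rot"]),o
def to(target,yaw=None):
    p,M,o=tool(); print("shift cm",np.round(M.T@(np.array(target)-p)*100,2),"tool y yaw",np.round(np.arctan2(M[1,1],M[0,1]),3),"t",o["clock"],"w",o["grip_width"])
E
python3 - <<'E'
from h import *
a=bot.camera("top"); s=bot.camera("scene")
cv2.imwrite("pics/a.png",np.hstack([cv2.resize(a["pixels"],(400,300)),cv2.resize(s["pixels"],(400,300))]))
cv2.imwrite("pics/top.png",a["pixels"])
N=["jig","bay","tab","nut_grip","hold_down","red_blank_centre","dark_blank","pale_blank","cheek_left","cheek_right"]
places(a,N);print();places(s,N)
for n in ["red_blank","dark_blank","pale_blank","cheek_left","cheek_right","tab","wing_nut"]:
    r=bot.regions_of(a,n)
    if r:
        c=cloud(a,r[0]["mask"]); c=c[c[:,2]>np.median(c[:,2])-.006]
        q=cv2.minAreaRect(c[:,:2].astype(np.float32)*1000)
        print(n,round(r[0]["p"],2),np.round(q[0],1),np.round(q[1],1),round(q[2],1),"z",np.round(np.median(c[:,2]),4))
print(a["eye"]); to([0,0,0]); print(tool()[1].round(3))
E
```

```text
jig [([0.5542, -0.0392, 0.0012], 0.7)]
bay [([0.5056, -0.0336, 0.0246], 0.69)]
tab [([0.5, -0.0354, 0.0658], 0.88)]
nut_grip [([0.619, -0.0456, 0.0686], 0.85)]
hold_down [([0.5558, -0.0387, -0.0034], 0.81)]
red_blank_centre [([0.4864, -0.3489, 0.0101], 0.75)]
dark_blank [([0.4032, -0.3579, 0.0014], 0.72)]
pale_blank [([0.5682, -0.3234, 0.0018], 0.86)]
cheek_left []
cheek_right [([0.5039, -0.0385, 0.0689], 0.67), ([0.4843, -0.3418, 0.0007], 0.3)]

jig [([0.5549, -0.0407, 0.0001], 0.89)]
bay [([0.509, -0.0373, 0.026], 0.69)]
tab [([0.5044, -0.0337, 0.0644], 0.61)]
nut_grip [([0.6189, -0.0417, 0.0665], 0.8)]
hold_down []
red_blank_centre [([0.4801, -0.3454, 0.0086], 0.87)]
dark_blank [([0.3965, -0.3583, 0.0003], 0.74)]
pale_blank [([0.5679, -0.322, 0.0025], 0.92)]
cheek_left []
cheek_right []
red_blank 0.74 [ 481.8 -343.4] [ 19.2 127.7] 1.9 z 0.0194
dark_blank 0.79 [ 397.2 -359.5] [ 20.1 122. ] 15.8 z 0.0203
pale_blank 0.63 [ 567.6 -323.7] [ 20.  135.7] 6.6 z 0.0191
cheek_left 0.89 [619.5   4.3] [12.5 76.2] 85.8 z 0.0867
cheek_right 0.7 [611.9 -97.1] [12.3 77.1] 85.1 z 0.0872
tab 0.89 [520.2 -39.9] [146.3  51.9] 85.2 z 0.0421
wing_nut 0.85 [621.5 -46.7] [12.7 68.5] 67.7 z 0.0768
[ 0.38278065 -0.1605734   0.93236992]
shift cm [  0.   -50.    20.63] tool y yaw 1.295 t 1.45 w 0.0851260940811121
[[-0.962  0.272  0.   ]
 [ 0.272  0.962 -0.   ]
 [-0.     0.    -1.   ]]
```

View pics/top.png

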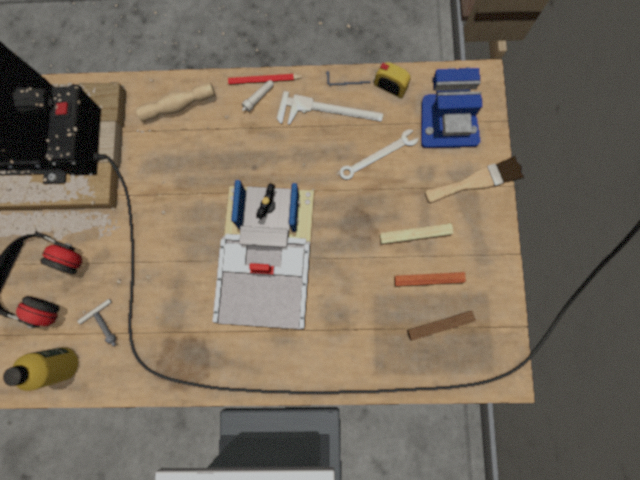

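The top view shows the jig at about (265,255), with its tab at (260,268) and the nut at (265,203). The red blank is at (430,279), between the pale one and the dark one. From the cheeks, the jig yaw is about -0.078, its origin about (0.554, -0.0416), and the nut starts at about 0.31 rad.

Request:
carry_out(
  increments=[4, 0, 0, 0, 0.18, 4, 0, 0, 0, 0.18, 4, 0, 0, 0, 0.18, 4, 0, 0, 0, 0.18, 4, 0, 0, 0, 0.18],
)

```text
clock: 2.08
eef_pos: [0.1362, 0.4811, 0.2063]
tool_rot: [0.557, 0.83, 0.0, -0.0]
ft_force: [-0.7, -0.4, 0.4]
grip_width: 0.0397
grasp_force: 0.0
```

Request:
carry_out(
  increments=[4, 0, 0, 0, 0.18, 4, 0, 0, 0, 0.18, 4, 0, 0, 0, 0.113, 4, -4, 3.4, 0, 0, 4, -4, 3.4, 0, 0],
)

```text
clock: 2.7
eef_pos: [0.1981, 0.3953, 0.2061]
tool_rot: [0.733, 0.68, 0.0, 0.0]
ft_force: [0.7, 0.1, 0.7]
grip_width: 0.0401
grasp_force: 0.0
```

Request:
carry_out(
  increments=[4, -4, 3.4, 0, 0, 4, -4, 3.4, 0, 0, 4, -4, 3.4, 0, 0, 4, -4, 3.4, 0, 0, 4, -4, 3.4, 0, 0],
)

```text
clock: 3.32
eef_pos: [0.3525, 0.182, 0.2066]
tool_rot: [0.734, 0.679, 0.001, 0.0]
ft_force: [0.1, 0.5, 0.4]
grip_width: 0.0403
grasp_force: 0.0
```

Request:
carry_out(
  increments=[4, -4, 3.4, 0, 0, 4, -4, 3.4, 0, 0, 4, -4, 3.4, 0, 0, 4, -4, 3.4, 0, 0, 4, 0, 0, 0, 0],
)

```text
clock: 3.95
eef_pos: [0.4764, 0.0106, 0.206]
tool_rot: [0.736, 0.677, -0.0, 0.0]
ft_force: [-0.7, 0.1, -0.6]
grip_width: 0.0399
grasp_force: 0.0
```

```bash
python3 - <<'E'
from h import *
a=bot.camera("wrist"); cv2.imwrite("pics/w1.png",a["pixels"])
places(a,["tab","bay"])
p,M,o=tool();print(p,o["joint_pos"])
to([.5011,-.0375,.052])
E
```

```text
tab [([0.5042, -0.0394, 0.0683], 0.62)]
bay [([0.5109, -0.0349, 0.0264], 0.57)]
[0.47416764 0.01360146 0.20612077] [ 2.84322428e-02  1.90751971e-01 -5.91150743e-02  1.32183410e+00
  3.53518565e-04  1.67724938e+00]
shift cm [-4.89  3.1  15.41] tool y yaw -0.078 t 4.1 w 0.040056681487390736
```

View pics/w1.png

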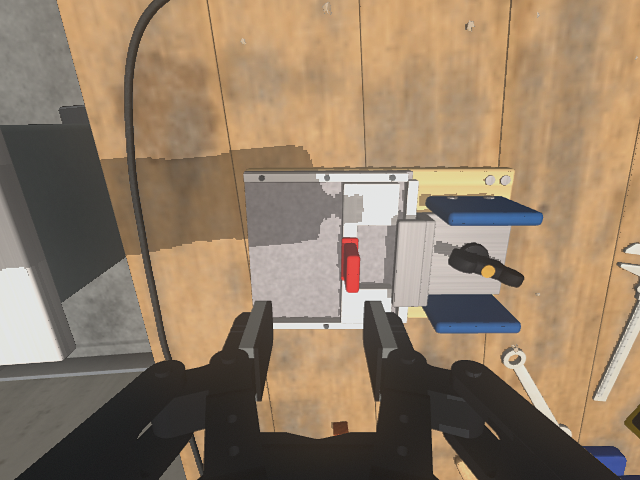

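The wrist view shows the red tab at (352,265), with the fingers square to it and the strap nose at x≈410. I'll go down over the tab.

Request:
carry_out(
  increments=[3.2, -4.9, 3.2, 0, 0, 3.2, 0, 0, 4, 0, 3.2, 0, 0, 5, 0, 3.2, 0, 0, 4, 0, 3.2, 0, 0, 2.2, 0],
)

```text
clock: 4.72
eef_pos: [0.5005, -0.0363, 0.0523]
tool_rot: [0.733, 0.68, -0.001, -0.001]
ft_force: [0.1, -0.4, 0.1]
grip_width: 0.0323
grasp_force: 0.0
```

Request:
carry_out(
  increments=[0.6, 0, 0, 0, 0, 0.6, 0, 0, 0, 0, 0.6, 0, 0, 0, 0, 0.6, 0, 0, 0, 0, 0.6, 0, 0, 0, 0],
)

```text
clock: 5.35
eef_pos: [0.5031, -0.0368, 0.0541]
tool_rot: [0.734, 0.679, 0.001, -0.001]
ft_force: [4.7, 1.7, -14.2]
grip_width: 0.0091
grasp_force: 58.4
```

Request:
carry_out(
  increments=[0.6, 0, -1.2, 0, 0, 0.6, 0, -1.7, 0, 0, 0.6, 0, -1.7, 0, 0, 0.6, 0, -1.5, 0, 0, 0.6, 0, -0.8, 0, 0],
)

```text
clock: 5.98
eef_pos: [0.4332, -0.0311, 0.0542]
tool_rot: [0.734, 0.679, 0.001, -0.001]
ft_force: [15.9, 5.1, -27.6]
grip_width: 0.0091
grasp_force: 58.1
```

Request:
carry_out(
  increments=[0.6, 0, 0, 0, 0, 3.2, 0, 0, 0, 0, 3.2, 0, 0, 0, 0, 3.2, 0, 0, 0, 0, 3.2, 0, 0, 0, 0],
)

```text
clock: 6.6
eef_pos: [0.4345, -0.0329, 0.0549]
tool_rot: [0.734, 0.679, 0.0, 0.001]
ft_force: [0.5, 0.5, 0.3]
grip_width: 0.0326
grasp_force: 0.0
```

```bash
python3 - <<'E'
from h import *
a=bot.camera("wrist"); cv2.imwrite("pics/w2.png",a["pixels"])
places(a,["tab"]); print(tool()[2]["ft_force"]); to([.5011-.07*.997,-.0375+.07*.078,.052])
E
```

```text
tab [([0.4341, -0.0321, 0.0681], 0.74)]
[-0.39985093 -0.65765739 -0.0157844 ]
shift cm [ 0.05 -0.3   0.26] tool y yaw -0.078 t 6.7 w 0.032042759929700175
```

View pics/w2.png

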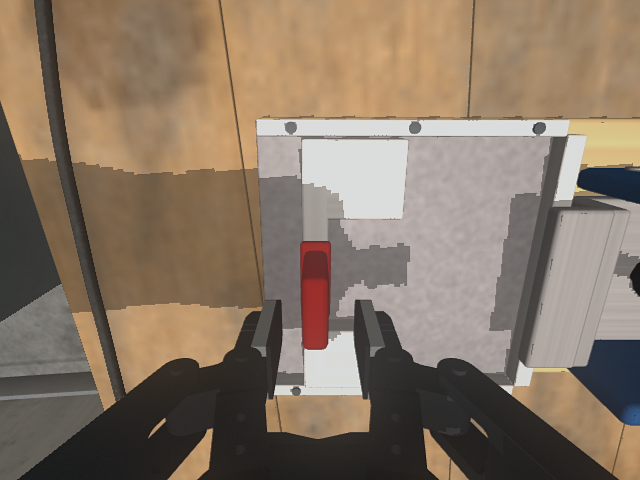

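The follower is back and held: the tab at (315,295) sits free between the fingers, with the bay open. Next is the red blank.

Request:
carry_out(
  increments=[3.2, 0, 0, -4, 0, 3.2, 0, 0, -5, 0, 4, 0, 0, -3, 0, 4, -5.1, 1.2, 0, 0, 4, -5.1, 1.2, 0, 0],
)

```text
clock: 7.32
eef_pos: [0.4508, -0.137, 0.1752]
tool_rot: [0.733, 0.68, 0.001, 0.001]
ft_force: [0.7, 0.4, 0.4]
grip_width: 0.0402
grasp_force: 0.0
```

Request:
carry_out(
  increments=[4, -5.1, 1.2, 0, 0, 4, -5.1, 1.2, 0, 0, 4, -5.1, 1.2, 0, 0, 4, -5.1, 1.2, 0, 0, 4, 0, 0, 0, -0.11],
)

```text
clock: 7.95
eef_pos: [0.4817, -0.3471, 0.173]
tool_rot: [0.696, 0.718, -0.0, -0.0]
ft_force: [0.4, 1.1, -0.3]
grip_width: 0.0399
grasp_force: 0.0
```

```bash
python3 - <<'E'
from h import *
a=bot.camera("wrist"); cv2.imwrite("pics/w3.png",a["pixels"])
places(a,["red_blank_centre"])
m=bot.regions_of(a,"red_blank")[0]["mask"]; c=cloud(a,m); c=c[c[:,2]>np.median(c[:,2])-.005]
print(cv2.minAreaRect(c[:,:2].astype(np.float32)*1000),np.median(c[:,2]))
to([.482,-.344,.006])
E
```

```text
red_blank_centre [([0.4799, -0.3431, 0.0121], 0.68)]
((482.41015625, -344.0653991699219), (18.887746810913086, 127.51338958740234), 1.7450016736984253) 0.020391253189621428
shift cm [-0.06  0.06 16.77] tool y yaw 0.03 t 8.1 w 0.040285756103774224
```

View pics/w3.png

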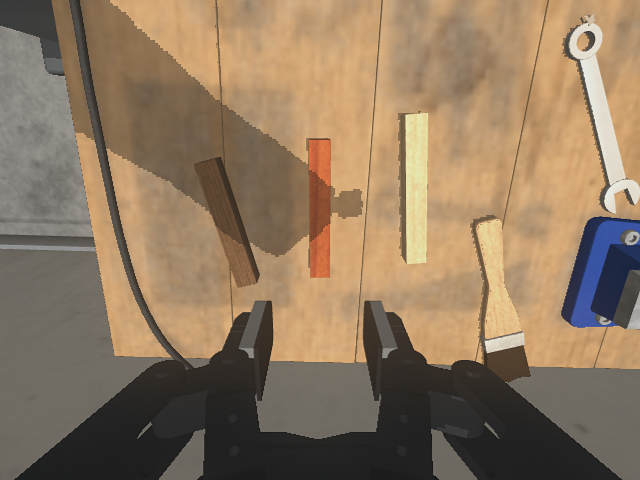

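The red blank is at (319,207), upright in the picture and square between the dark and pale ones, so I'll go down and grip it.

Request:
carry_out(
  increments=[4, 0, 0, 4.5, 0, 4, 0, 0, 5, 0, 4, 0, 0, 4, 0, 4, 0, 0, 2.2, 0, 4, 0, 0, 1, 0],
)

```text
clock: 8.72
eef_pos: [0.4812, -0.3419, 0.006]
tool_rot: [0.696, 0.718, -0.0, -0.001]
ft_force: [0.0, 1.0, 0.8]
grip_width: 0.04
grasp_force: 0.0
```

Request:
carry_out(
  increments=[1, 0, 0, 0, 0, 1, 0, 0, 0, 0, 1, 0, 0, 0, 0, 1, 0, 0, 0, 0, 1, 0, 0, 0, 0],
)

```text
clock: 9.35
eef_pos: [0.4821, -0.3435, 0.0077]
tool_rot: [0.696, 0.718, 0.0, 0.0]
ft_force: [0.0, -0.3, -0.2]
grip_width: 0.01
grasp_force: 0.0
```

```bash
python3 - <<'E'
from h import *
a=bot.camera("wrist"); cv2.imwrite("pics/w4.png",a["pixels"])
places(a,["red_blank_centre"]); print(tool()[0], tool()[2]["grip_width"],tool()[2]["grasp_force"])
E
```

```text
red_blank_centre [([0.4808, -0.3441, 0.0103], 0.85), ([0.5712, -0.3225, -0.002], 0.39)]
[ 0.48197154 -0.34340188  0.0074157 ] 0.010009329173112494 0.0
```

View pics/w4.png

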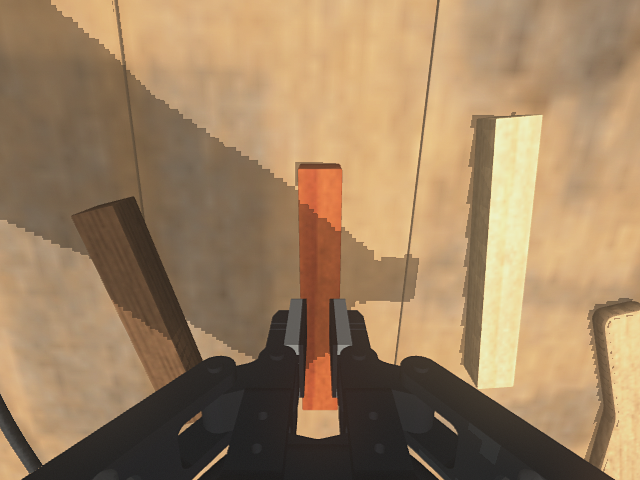

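Odd: at a 10 mm opening the pads overlap the blank in the picture, with pad tips at (298,305) and (338,305), yet there is no grip force. I'll use depth to get the tip height.

```bash
python3 - <<'E'
from h import *
a=bot.camera("wrist"); p,M,o=tool()
m=np.zeros((480,640),bool)
for n,(r0,r1,c0,c1) in dict(L=(300,345,288,304),R=(300,345,334,350),Lp=(345,395,299,306),blank=(310,360,315,325)).items():
    m[:]=False; m[r0:r1,c0:c1]=True; c=(cloud(a,m)-p)@M
    print(n,np.round(np.percentile(c,[2,25,50,75,98],axis=0)*1000,0).tolist())
print(np.round((np.array(a["eye"])-p)@M,3), np.round(M.T@rot(a["attitude"]),2).tolist(),o["grip_width"])
E
```

```text
L [[-9.0, -16.0, -62.0], [11.0, -10.0, -56.0], [11.0, -9.0, -48.0], [11.0, -7.0, -40.0], [12.0, -6.0, 6.0]]
R [[-12.0, 5.0, -62.0], [11.0, 7.0, -56.0], [11.0, 8.0, -48.0], [11.0, 10.0, -39.0], [12.0, 16.0, 7.0]]
Lp [[-51.0, -7.0, -64.0], [-7.0, -7.0, -63.0], [-2.0, -6.0, -63.0], [4.0, -6.0, -57.0], [10.0, -6.0, -13.0]]
blank [[-31.0, -2.0, -14.0], [-25.0, -1.0, -13.0], [-17.0, 0.0, -13.0], [-10.0, 2.0, -13.0], [-4.0, 3.0, -12.0]]
[ 0.083 -0.001 -0.168] [[-0.0, -0.95, -0.32], [1.0, -0.0, 0.0], [-0.0, -0.32, 0.95]] 0.010004110459287644
```

```bash
python3 - <<'E'
from h import *
a=bot.camera("wrist"); p,M,o=tool()
m=np.zeros((480,640),bool); m[270:360,270:370]=True
c=(cloud(a,m)-p)@M*1000
f=(abs(c[:,0])<16)&(abs(c[:,1])<35)&(abs(c[:,1])>4.5)&(c[:,2]<-15)
print(np.round(np.percentile(c[f],[0,1,50,99,100],axis=0),1).tolist())
m[:]=False;print([(r,np.round(((lambda q:(q-p)@M*1000)(cloud(a,(lambda z:(z.__setitem__((r,297),True),z)[1])(np.zeros((480,640),bool)))))[0],0).tolist()) for r in range(290,350,6)])
E
```

```text
[[-11.6, -19.3, -74.1], [-1.5, -18.4, -72.8], [10.9, -5.6, -52.5], [14.0, 17.5, -29.9], [14.8, 18.1, -26.2]]
[(290, [-2.0, -12.0, 6.0]), (296, [-6.0, -12.0, 6.0]), (302, [12.0, -9.0, -34.0]), (308, [11.0, -9.0, -38.0]), (314, [11.0, -9.0, -42.0]), (320, [11.0, -8.0, -46.0]), (326, [11.0, -8.0, -52.0]), (332, [11.0, -8.0, -55.0]), (338, [11.0, -8.0, -59.0]), (344, [12.0, -8.0, -63.0])]
```

Depth puts the real fingertips about 28–31 mm short of the reported TCP, so the tab was held only by its top. I'll open, go 2.4 cm lower while watching the force, and close.

Request:
carry_out(
  increments=[4, 0, 0, 0, 0, 4, 0, 0, 0, 0, 4, 0, 0, 0.8, 0, 4, 0, 0, 0.8, 0, 4, 0, 0, 0.8, 0],
)

```text
clock: 10.18
eef_pos: [0.4816, -0.3431, -0.0177]
tool_rot: [0.696, 0.718, -0.0, -0.0]
ft_force: [-0.1, 0.5, 0.2]
grip_width: 0.0398
grasp_force: 0.0
```

Request:
carry_out(
  increments=[1, 0, 0, 0, 0, 1, 0, 0, 0, 0, 1, 0, 0, 0, 0, 1, 0, 0, 0, 0, 1, 0, 0, 0, 0],
)

```text
clock: 10.8
eef_pos: [0.482, -0.3434, -0.0165]
tool_rot: [0.696, 0.718, 0.0, 0.0]
ft_force: [0.2, -0.1, -0.7]
grip_width: 0.0171
grasp_force: 60.8
```

Gripped: it reads 17 mm, with the same -3 mm bias as on the tab. I'll lift it and carry it to the bay.

Request:
carry_out(
  increments=[1, 0, 0, -3, 0, 1, 0, 0, -4, 0, 1, 0, 0, -3, 0, 1, 0, 0, 0, 0.11, 1, 4.5, 0, 0, 0],
)

```text
clock: 11.42
eef_pos: [0.4862, -0.3007, 0.0842]
tool_rot: [0.736, 0.677, 0.0, 0.002]
ft_force: [-0.3, 0.1, -0.9]
grip_width: 0.0176
grasp_force: 60.8
```

Request:
carry_out(
  increments=[1, 5.5, 0, 0, 0, 1, 5.5, 0, 0, 0, 1, 5.5, 0, 0, 0, 1, 5.5, 0, 0, 0, 1, 4.3, 0.1, 0, 0],
)

```text
clock: 12.05
eef_pos: [0.5069, -0.0343, 0.0836]
tool_rot: [0.734, 0.679, 0.0, 0.0]
ft_force: [-1.1, 0.5, -0.8]
grip_width: 0.0171
grasp_force: 60.9
```

```bash
python3 - <<'E'
from h import *
a=bot.camera("wrist"); cv2.imwrite("pics/w5.png",a["pixels"])
places(a,["bay","tab","red_blank_centre","jig"]); p,M,o=tool(); print(p,o["grip_width"]); to([.507,-.037,.0105])
E
```

```text
bay []
tab [([0.4306, -0.0319, 0.0644], 0.66)]
red_blank_centre [([0.5033, -0.0383, 0.1121], 0.93)]
jig []
[ 0.50697695 -0.03656568  0.08340224] 0.017752235244248175
shift cm [-0.04  0.    7.29] tool y yaw -0.078 t 12.3 w 0.017752235244248175
```

View pics/w5.png

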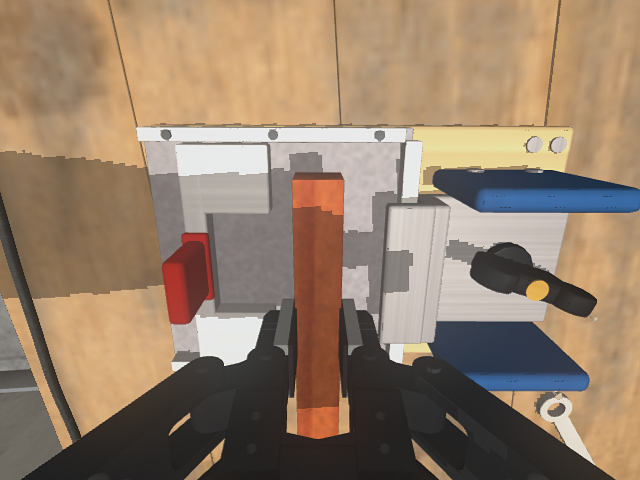

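The blank (318,300) hangs square over the open bay, between the prongs (225,180) and the strap edge (390,270). I'll lower it and let go.

Request:
carry_out(
  increments=[1, 0, 0, 3, 0, 1, 0, 0, 2.5, 0, 1, 0, 0, 1.2, 0, 1, 0, 0, 0.5, 0, 1, 0, 0, 0, 0],
)

```text
clock: 12.92
eef_pos: [0.5073, -0.0369, 0.0116]
tool_rot: [0.734, 0.679, 0.0, 0.0]
ft_force: [-0.1, 0.3, -0.3]
grip_width: 0.0171
grasp_force: 60.9
```

Request:
carry_out(
  increments=[1, 0, 0, 0.1, 0, 2.8, 0, 0, 0, 0, 2.8, 0, 0, 0, 0, 2.8, 0, 0, 0, 0, 2.8, 0, 0, 0, 0],
)

```text
clock: 13.55
eef_pos: [0.507, -0.0363, 0.0104]
tool_rot: [0.734, 0.679, 0.0, 0.0]
ft_force: [-0.0, -0.6, 0.1]
grip_width: 0.0283
grasp_force: 0.0
```

Request:
carry_out(
  increments=[2.8, 0, 0, -1, 0, 2.8, 0, 0, -3, 0, 2.8, 0, 0, -4, 0, 2.8, 0, 0, -4, 0, 2.8, 0, 0, 0, 0],
)

```text
clock: 14.18
eef_pos: [0.51, -0.0366, 0.1347]
tool_rot: [0.734, 0.679, 0.003, 0.003]
ft_force: [0.7, -0.0, 0.0]
grip_width: 0.0284
grasp_force: 0.0
```

```bash
python3 - <<'E'
from h import *
a=bot.camera("wrist"); cv2.imwrite("pics/w6.png",a["pixels"])
places(a,["tab","red_blank_centre"]); p,M,o=tool(); print(p,o["joint_pos"]); 
m=bot.regions_of(a,"red_blank")[0]["mask"]; c=cloud(a,m); c=c[c[:,2]>np.median(c[:,2])-.005]
print(cv2.minAreaRect(c[:,:2].astype(np.float32)*1000),np.median(c[:,2]))
to([.432-.035*.997,-.0325+.035*.078,.04])
E
```

```text
tab [([0.4303, -0.0332, 0.0689], 0.95)]
red_blank_centre [([0.5059, -0.0368, 0.0364], 0.81)]
[ 0.50642767 -0.03633097  0.13003524] [-7.16109181e-02  3.02804782e-01 -1.15335099e-01  1.15335391e+00
 -9.42091609e-06  1.57719231e+00]
((507.0565185546875, -37.596214294433594), (128.20016479492188, 18.981067657470703), 85.35858154296875) 0.04639289640821315
shift cm [ -0.2  -10.89   8.96] tool y yaw -0.078 t 14.375 w 0.028146731892158508
```

View pics/w6.png

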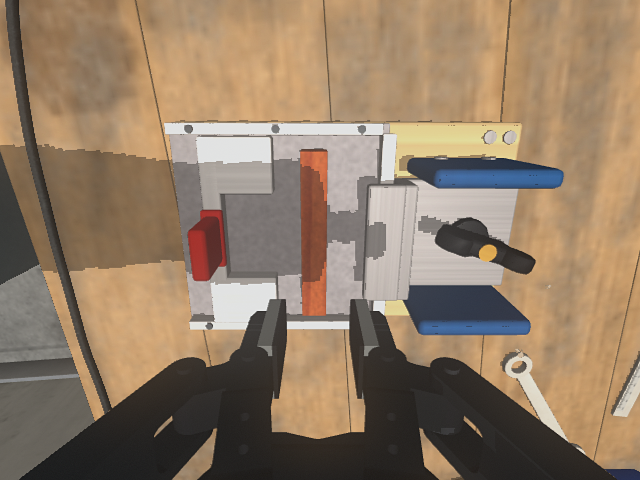

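The blank lies flat across the bay at (314,235), with the follower still back. Now I'll take closed fingers behind the tab and nudge it forward.

Request:
carry_out(
  increments=[0, -0.2, -5.4, 0, 0, 0, 0, -5.5, 0, 0, 0, 0, 0, 3.5, 0, 0, 0, 0, 3.5, 0, 0, 0, 0, 2.4, 0],
)

```text
clock: 15.0
eef_pos: [0.396, -0.0297, 0.0341]
tool_rot: [0.734, 0.679, -0.001, -0.001]
ft_force: [0.8, -0.4, -0.6]
grip_width: -0.0001
grasp_force: 0.0
```

Request:
carry_out(
  increments=[0, 0, 0.6, 0, 0, 0, 0, 0.6, 0, 0, 0, 0, 0.6, 0, 0, 0, 0, 0.6, 0, 0, 0, 0, 0.6, 0, 0],
)

```text
clock: 15.62
eef_pos: [0.429, -0.0323, 0.0368]
tool_rot: [0.734, 0.679, 0.0, 0.0]
ft_force: [-0.3, -0.0, 1.1]
grip_width: 0.0002
grasp_force: 0.5
```

```bash
python3 - <<'E'
from h import *
a=bot.camera("wrist")
places(a,["tab","red_blank_centre"]); p,M,o=tool(); print(p,o["ft_force"])
E
```

```text
tab [([0.4477, -0.0333, 0.0677], 0.81)]
red_blank_centre [([0.5049, -0.0398, 0.0377], 0.61), ([0.4485, -0.0329, 0.0679], 0.36)]
[ 0.42925652 -0.03227666  0.03662375] [-0.47545341 -0.14045763  0.59361227]
```

Request:
carry_out(
  increments=[0, 0, 0.6, 0, 0, 0, 0, 0.6, 0, 0, 0, 0, 0.4, 0, 0, 0, 0, 0, 0, 0, 0, 0, 0, 0, 0],
)

```text
clock: 16.4
eef_pos: [0.4438, -0.0334, 0.0362]
tool_rot: [0.734, 0.679, -0.0, -0.0]
ft_force: [-0.1, -0.0, 0.3]
grip_width: 0.0
grasp_force: 0.0
```

Request:
carry_out(
  increments=[0, 0, -2, 0, 0, 0, 0, 0, -4, 0, 0, 0, 0, -5, 0, 0, 0, 0, -4, 0, 0, 0, 0, 0, 0],
)

```text
clock: 17.02
eef_pos: [0.4265, -0.0321, 0.1696]
tool_rot: [0.734, 0.679, 0.003, 0.003]
ft_force: [-0.0, 0.0, -0.6]
grip_width: 0.0002
grasp_force: 0.0
```

```bash
python3 - <<'E'
from h import *
a=bot.camera("wrist"); cv2.imwrite("pics/w7.png",a["pixels"])
places(a,["tab","red_blank_centre","nut_grip"]); p,M,o=tool(); print(p,o["joint_pos"])
for n in ["red_blank","wing_nut"]:
  m=bot.regions_of(a,n)[0]["mask"]; c=cloud(a,m); c=c[c[:,2]>np.median(c[:,2])-.005]
  print(n,cv2.minAreaRect(c[:,:2].astype(np.float32)*1000),np.median(c[:,2]))
to([.622,-.047,.13])
E
```

```text
tab [([0.4886, -0.0384, 0.0673], 0.76)]
red_blank_centre []
nut_grip [([0.621, -0.0459, 0.0711], 0.72)]
[ 0.42280211 -0.03178256  0.16494683] [-7.50121293e-02  1.17886894e-01 -2.56612218e-01  1.19914117e+00
 -2.32477065e-05  1.57371641e+00]
red_blank ((545.0518798828125, -40.453216552734375), (127.17398834228516, 19.80031967163086), 85.2065200805664) 0.04635854107784837
wing_nut ((622.016357421875, -46.30094909667969), (12.060469627380371, 69.4727783203125), 68.04529571533203) 0.07803794789074969
shift cm [ 0.04 19.98  3.42] tool y yaw -0.078 t 17.325 w 0.00036178828687506617
```

View pics/w7.png

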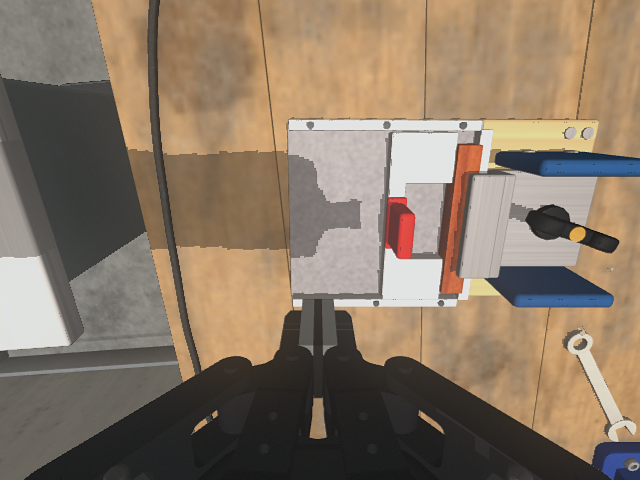

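The follower snapped shut: the blank (462,220) is under the strap about 10 mm from the fence, and square. The nut is at (560,225), with its blade at -22° in world. I'll move over it and wind the wrist back so that one arc suffices.

Request:
carry_out(
  increments=[4, 0, 5, 0, 0, 4, 0, 5, 0, 0, 4, 0, 5, 0, 0, 4, 0, 5, 0, 0, 4, 0, 0, 0, -0.17],
)

```text
clock: 17.95
eef_pos: [0.6255, -0.0476, 0.162]
tool_rot: [0.672, 0.74, -0.001, -0.002]
ft_force: [-0.7, 0.1, -0.5]
grip_width: 0.04
grasp_force: 0.0
```

Request:
carry_out(
  increments=[4, 0, 0, 0, -0.18, 4, 0, 0, 0, -0.18, 4, 0, 0, 0, -0.18, 4, 0, 0, 0, -0.18, 4, 0, 0, 0, -0.18],
)

```text
clock: 18.58
eef_pos: [0.6227, -0.0474, 0.1645]
tool_rot: [0.283, 0.959, -0.0, -0.001]
ft_force: [-0.5, 0.5, 0.7]
grip_width: 0.0401
grasp_force: 0.0
```

Request:
carry_out(
  increments=[4, 0, 0, 0, -0.18, 4, 0, 0, 0, -0.18, 4, 0, 0, 0, -0.18, 4, 0, 0, 0, -0.18, 4, 0, 0, 0, -0.18],
)

```text
clock: 19.2
eef_pos: [0.6227, -0.0474, 0.1646]
tool_rot: [-0.163, 0.987, 0.0, -0.001]
ft_force: [1.1, 0.1, -0.7]
grip_width: 0.04
grasp_force: 0.0
```

Request:
carry_out(
  increments=[4, 0, 0, 0, -0.18, 4, 0, 0, 0, -0.18, 4, 0, 0, 0, -0.18, 4, 0, 0, 0, -0.18, 4, 0, 0, 0, -0.18],
)

```text
clock: 19.82
eef_pos: [0.6227, -0.0474, 0.1646]
tool_rot: [-0.576, 0.818, 0.001, -0.001]
ft_force: [-0.8, -0.5, -0.4]
grip_width: 0.0401
grasp_force: 0.0
```

Request:
carry_out(
  increments=[4, 0, 0, 0, -0.18, 4, 0, 0, 0, -0.18, 4, 0, 0, 0, -0.18, 4, 0, 0, 0, -0.18, 4, 0, 0, 0, -0.18],
)

```text
clock: 20.45
eef_pos: [0.6227, -0.0474, 0.1645]
tool_rot: [0.874, -0.486, -0.001, 0.001]
ft_force: [-0.2, -1.6, -0.3]
grip_width: 0.0398
grasp_force: 0.0
```

Request:
carry_out(
  increments=[4, 0, 0, 0, -0.18, 4, 0, 0, 0, -0.18, 4, 0, 0, 0, -0.18, 4, 0, 0, 0, -0.09, 4, 0, 0, 0, 0],
)

```text
clock: 21.08
eef_pos: [0.6228, -0.0474, 0.1648]
tool_rot: [0.981, -0.194, -0.001, 0.0]
ft_force: [0.4, -0.1, -0.1]
grip_width: 0.0398
grasp_force: 0.0
```

```bash
python3 - <<'E'
from h import *
a=bot.camera("wrist")
places(a,["nut_grip"]); p,M,o=tool(); print(p,o["joint_pos"])
m=bot.regions_of(a,"wing_nut")[0]["mask"]; c=cloud(a,m); c=c[c[:,2]>np.median(c[:,2])-.005]
print(cv2.minAreaRect(c[:,:2].astype(np.float32)*1000),np.median(c[:,2]))
to([.6218,-.0464,.031])
E
```

```text
nut_grip [([0.6217, -0.0466, 0.0679], 0.77)]
[ 0.62304069 -0.04745185  0.1653102 ] [-7.59984215e-02  5.11528164e-01  2.96636447e-01  1.35761138e+00
 -3.14660524e-05 -2.82578638e+00]
((624.7002563476562, -47.03322219848633), (12.019462585449219, 66.52140045166016), 68.07518768310547) 0.07836464109733376
shift cm [-0.14 -0.05 13.46] tool y yaw -1.962 t 21.225 w 0.03986205727797046
```

Request:
carry_out(
  increments=[4, -0.1, 0, 4, 0, 4, 0, 0, 4.5, 0, 4, 0, 0, 3, 0, 4, 0, 0, 1.4, 0, 4, 0, 0, 0.5, 0],
)

```text
clock: 21.85
eef_pos: [0.6224, -0.0471, 0.0318]
tool_rot: [0.981, -0.194, -0.0, 0.0]
ft_force: [0.6, -0.6, 0.7]
grip_width: 0.0398
grasp_force: 0.0
```

Request:
carry_out(
  increments=[0.5, 0, 0, 0, 0, 0.5, 0, 0, 0, 0, 0.5, 0, 0, 0, 0, 0.5, 0, 0, 0, 0, 0.5, 0, 0, 0, 0],
)

```text
clock: 22.48
eef_pos: [0.6239, -0.0468, 0.0339]
tool_rot: [0.981, -0.194, 0.002, -0.001]
ft_force: [0.5, 1.4, 5.8]
grip_width: 0.0102
grasp_force: 62.9
```

Request:
carry_out(
  increments=[0.5, 0, 0, 0.036, 0.15, 0.5, 0, 0, 0.036, 0.15, 0.5, 0, 0, 0.036, 0.15, 0.5, 0, 0, 0.036, 0.15, 0.5, 0, 0, 0.036, 0.15],
)

```text
clock: 23.1
eef_pos: [0.6238, -0.0468, 0.0321]
tool_rot: [0.841, -0.542, 0.001, -0.001]
ft_force: [0.9, 2.3, 6.2]
grip_width: 0.01
grasp_force: 63.0
```

Request:
carry_out(
  increments=[0.5, 0, 0, 0.036, 0.15, 0.5, 0, 0, 0.036, 0.15, 0.5, 0, 0, 0.036, 0.15, 0.5, 0, 0, 0.036, 0.15, 0.5, 0, 0, 0.036, 0.15],
)

```text
clock: 23.72
eef_pos: [0.6238, -0.0468, 0.0303]
tool_rot: [-0.584, 0.812, -0.001, 0.001]
ft_force: [0.1, 1.0, 6.1]
grip_width: 0.0104
grasp_force: 63.0
```

```bash
python3 - <<'E'
from h import *
p,M,o=tool(); print(p,o["joint_pos"][5],o["ft_force"],o["ft_torque"],o["grip_width"],o["grasp_force"]); to([0,0,0])
a=bot.camera("top")
m=bot.regions_of(a,"wing_nut")
if m:
  c=cloud(a,m[0]["mask"]);print(cv2.minAreaRect(c[:,:2].astype(np.float32)*1000),np.median(c[:,2]))
E
```

```text
[ 0.62376624 -0.04680275  0.03028311] -1.321850833144609 [0.07855233 0.97900616 6.14613921] [0.40266119 0.07556605 0.07500976] 0.010422124604206322 63.032076937670354
shift cm [15.44 60.63  2.84] tool y yaw 2.817 t 23.725 w 0.010422124604206322
((614.4660034179688, -64.33013153076172), (29.422958374023438, 14.026130676269531), 85.14295959472656) 0.07300360579647047
```

The torque of 0.075 Nm matches the thread friction, so the nut is following and should now read about 1.8. I'll continue.

Request:
carry_out(
  increments=[0.5, 0, 0, 0.036, 0.15, 0.5, 0, 0, 0.036, 0.15, 0.5, 0, 0, 0.036, 0.15, 0.5, 0, 0, 0.036, 0.15, 0.5, 0, 0, 0.036, 0.15],
)

```text
clock: 24.45
eef_pos: [0.6237, -0.0467, 0.0285]
tool_rot: [-0.246, 0.969, -0.0, 0.001]
ft_force: [0.6, 1.7, 6.0]
grip_width: 0.0105
grasp_force: 63.0
```

Request:
carry_out(
  increments=[0.5, 0, 0, 0.036, 0.15, 0.5, 0, 0, 0.036, 0.15, 0.5, 0, 0, 0.024, 0.1, 0.5, 0, 0, 0.024, 0.1, 0.5, 0, 0, 0.024, 0.1],
)

```text
clock: 25.08
eef_pos: [0.6238, -0.0467, 0.0272]
tool_rot: [0.051, 0.999, 0.0, 0.002]
ft_force: [-0.4, 1.1, 8.4]
grip_width: 0.0105
grasp_force: 63.2
```

```bash
python3 - <<'E'
from h import *
p,M,o=tool(); print(p,o["joint_pos"][5],o["ft_force"],o["ft_torque"],o["grip_width"],o["grasp_force"]); to([0,0,0])
E
```

```text
[ 0.62375537 -0.04669903  0.02720481] 0.02632002448291533 [-0.39401762  1.05708474  8.39837454] [0.53968879 0.075485   0.17834765] 0.010501965552195165 63.24256766267354
shift cm [62.54 -1.68  2.53] tool y yaw 1.469 t 25.075 w 0.010501965552195165
```

Request:
carry_out(
  increments=[0.5, 0, 0, 0.02, 0.09, 0.5, 0, 0, 0.02, 0.09, 0.5, 0, 0, 0.02, 0.09, 0.5, 0, 0, 0, 0, 0.5, 0, 0, 0, 0],
)

```text
clock: 25.7
eef_pos: [0.6238, -0.0466, 0.027]
tool_rot: [0.183, 0.983, 0.001, 0.002]
ft_force: [-0.5, 2.1, 8.3]
grip_width: 0.0102
grasp_force: 63.5
```

Request:
carry_out(
  increments=[3.6, 0, 0, 0, 0, 3.6, 0, 0, 0, 0, 3.6, 0, 0, 0, 0, 3.6, 0, 0, -2, 0, 3.6, 0, 0, -3, 0],
)

```text
clock: 26.32
eef_pos: [0.621, -0.0472, 0.0736]
tool_rot: [0.184, 0.983, -0.0, -0.002]
ft_force: [0.6, -0.1, 0.6]
grip_width: 0.036
grasp_force: 0.0
```

Request:
carry_out(
  increments=[3.6, 0, 0, -5, 0, 3.6, 0, 0, -4, 0, 3.6, 0, 0, 0, 0, 3.6, 0, 0, 0, 0, 3.6, 0, 0, 0, 0],
)

```text
clock: 26.95
eef_pos: [0.6213, -0.0471, 0.1628]
tool_rot: [0.183, 0.983, -0.0, -0.002]
ft_force: [-0.1, -0.2, -0.4]
grip_width: 0.0361
grasp_force: 0.0
```

```bash
python3 - <<'E'
from h import *
a=bot.camera("wrist"); cv2.imwrite("pics/w8.png",a["pixels"])
m=bot.regions_of(a,"wing_nut")[0]["mask"]; c=cloud(a,m); c=c[c[:,2]>np.median(c[:,2])-.005]
q=cv2.minAreaRect(c[:,:2].astype(np.float32)*1000); print(q,np.median(c[:,2]))
for n in["red_blank_centre","tab"]: places(a,[n])
m=bot.regions_of(a,"red_blank")
if m:
  c=cloud(a,m[0]["mask"]);c=c[c[:,2]>np.median(c[:,2])-.005];print(cv2.minAreaRect(c[:,:2].astype(np.float32)*1000))
E
```

```text
((622.5617065429688, -46.62963104248047), (12.063395500183105, 68.42852020263672), 85.88338470458984) 0.0715830530573684
red_blank_centre [([0.5452, -0.0429, 0.0375], 0.82)]
tab [([0.4943, -0.038, 0.0659], 0.62), ([0.5079, -0.036, 0.0265], 0.44)]
((545.899658203125, -40.95446014404297), (128.18948364257812, 19.138025283813477), 85.3629150390625)
```

View pics/w8.png

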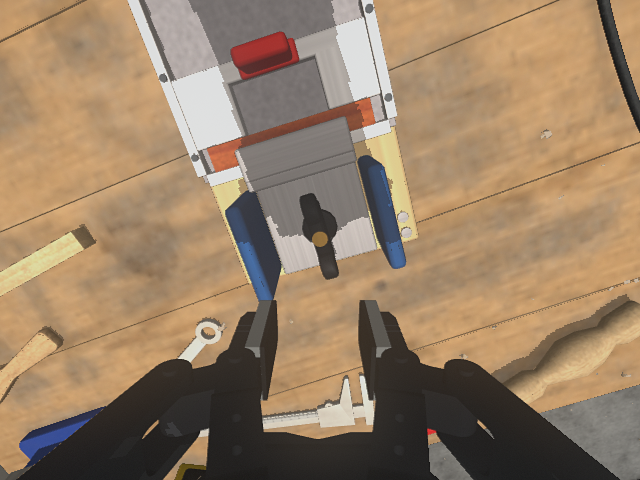

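The blade (320,235) is now in line with the jig, so the nut reads about 3.13 rad after springback. The strap is down on the red blank (290,130), which is square and about 10 mm from the fence. The fingers are clear, so I'll hand in.

```bash
python3 -c "
from workcell import bot
print(bot.job_done())"
```

```text
the job is handed in; nothing more can be done
None
```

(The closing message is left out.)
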